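Pry a stuck heat sink off its seat

TASK

The finned heat sink is stuck tight in its assembly fixture. Take the pry bar, put its blade over the steel rail in front of the heat sink with the tip under the heat sink's overhanging edge, and lever the heat sink up so that it stands at least 5 mm above its seat; then lay the bar back down on the bench. Do not pull or push the heat sink with the gripper, and leave the plain flat cover in the other fixture seated.

Things in the scene. Friction and masses are not known exactly. Their poses are not given: they have to be found in the camera images.
- bar: Pry bar, loose on the bench, 0.2 kg: black box-shaped handle 100 long x 24 wide x 20 tall mm, and a flat steel blade 115 x 20 x 4 mm from its front end. Origin: centre of the handle's underside; x runs along the bar to the blade's tip at x = 165 mm, z up. Handle spans x = -50 to 50; blade spans z = 8 to 12 mm. Centre of mass x = 26. It can pivot in a light grip (15 N).
- rail: Fulcrum: level steel rod, 8 mm diameter, on the robot-side edge of the heat sink's fixture (fixed grey block 132 x 110 mm, 70 high, front face 8 mm before the rod's axis, nothing in front of it). Origin: middle of the rod's axis, 74 mm above the bench; y along the rod, x level towards the heat sink. End cheeks at y = +-40 to 48, reaching 8 mm above the axis. The other fixture has its own rail.
- sink: Aluminium heat sink: seven 24 mm fins on a plate 80 x 70 (y) x 8 mm. Origin: middle of the plate's lower front edge, at the start 30 mm beyond the rail's axis (x) and 15 mm above it; x away from the rail, z up. The space under the plate is 19 mm high and 26 mm deep from that edge to the foot. It moves only straight up, 25 mm, against friction of about 30 N, and stays where raised.
- cover: The part in the other fixture, to be left seated: same plate, rail and fixture, but a smooth flat top and no fins. Origin and axes as for the heat sink. Which fixture stands left and which right varies.
Not all that is in view belongs to the job. Several things look just like the bar: the one meant starts farthest to the robot's right.

How it is judged (in metres and radians):
On the way:
1. the heat sink is being levered: raised over 3 mm while the bar bears both on the rail and on the heat sink (distance of sink from where it was at the start of the episode above 0.003 m and contact force between bar and sink above 4 N and contact force between bar and rail above 4 N), for 0.1 s.
At the end, for the whole second after the job is handed in: The heat sink stands at least 5 mm above where it was seated, the cover is still seated (within 2 mm), and the bar lies level on the bench (origin under 30 mm high, its length within 10 degrees of level), released and at rest (distance of sink from where it was at the start of the episode above 0.005 m and distance of cover from where it was at the start of the episode below 0.002 m and height (world z) of bar below 0.03 m and angle between bar's own x axis and vertical above 1.4 rad and linear speed of bar below 0.02 m/s); the robot touches nothing.
It fails at once if the robot itself touches the heat sink (over 2 N) (contact force between any of the fingers, the arm and sink above 2 N).
It fails at once if the plain cover in the other fixture is lifted by over 2 mm (distance of cover from where it was at the start of the episode above 0.002 m).
It also fails if it takes over 51 s, if anything falls off the work surface, if the arm or the gripper's body presses on something with over 40 N, if the wrist force passes 120 N, or if a joint passes its speed limit or range.

ROBOT

A 6-joint arm with a two-finger parallel gripper is mounted at the origin on the work surface. World frame = base frame: x ahead of the robot, y to its left, z up, the work surface at z = 0. Lengths are in mm, angles in rad, forces in N, time in s.
With the tool pointing down it reaches from about 325 to 850 mm from the base axis. Payload 15.5 kg.
Tool frame: the origin (TCP) lies midway between the tips of the shut fingers; the grasp point (between the pads) lies 19 mm behind it (grip_point_offset is the distance from the TCP to the grasp point, in mm); z points along the fingers, y is the line along which they close (so a half turn about z gives the same grasp; the last joint's range is limited). The gripper opens to 91 mm and grips with 3 to 60 N. Pads are 32 mm wide; open, the fingers measure 118 mm over their backs; the gripper's body (76 mm by 178 mm) begins 60 mm behind the grasp point.
Start: joints at [-1.28, 0.494, 1.345, -0, 1.302, -0.096], TCP at [235.768, -578.826, 213.915] pointing down, gripper open.
Joint ranges: [-2.91, 2.91], [-0.82, 2.16], [0.22, 2.67], [-1.22, 4.37], [0.12, 2.79], [-3.08, 3.08]. Speed limits (rad/s): [1.89, 1.89, 2.57, 3.01, 3.01, 3.01].

INTERFACE

Orientations are given as a unit quaternion [w, x, y, z].
In Python, from cell import state, camera, camera_info, close_job, grip_point_offset gives the robot as it stands.
- The arm moves only by the tool move_arm, never from a script. Its argument "motion" is a list that holds one entry, the list of rows, each a list of 6 numbers: the shift along the tool's x, y, z in cm, then the turn, a rotation vector about the tool's x, y, z in degrees. A call has 1 to 20 rows; each row shifts and turns the commanded pose from where the row before left it, along the tool's axes as they then stand; what a row does not reach is not made up. A row lasts 1/8 s, in which the tool goes at most 62.5 mm and 10.7 degrees, less where a joint would pass 70% of its speed; a pose out of reach is approached as far as the arm can. A call with a gripper value outside its range is refused whole. "grip" is the opening in per cent of the stroke, from 0 (shut) to 100 (fully open), set as the call begins (left out, the last holds). The fingers move at their own pace and stop on an object; "newtons" is the grip in N (left out, the last holds). Time passes only in rows, so rows that do not move let the fingers close. It gives the time, the measured TCP pose, the force, the opening and the grip force at its end, in the units of the state.
- state(): the state, without advancing time (a new reading comes with each control period).
- camera(name): name is "scene" or "top" or "wrist"; returns (picture, depth): 400x640x3 uint8, blue, green, red; 400x640 float32, mm along the optical axis (not along the pixel's ray), 0 where there is no reading.
- camera_info(name): a dict with "mtx" (3x3 intrinsics, pixels), "origin" and "attitude" of the camera in the world. Camera axes: x right, y up, looking along -z (the intrinsics and any distortion apply to the point x, -y, -z); pixel columns grow to the right and rows downward; lengths in mm; the calibration is good to about 2 mm. A picture is of the moment at which its call begins: read the wrist's pose just before it. camera_info takes no time and is no camera call; for the wrist camera it gives the pose at the moment of the call.
- close_job(): hands the job in; it is judged then, once.
The state is a dict: "clock": time; "joint_positions": joint angles; "dq": joint speeds; "joint_torque": joint torques, N m; "position": TCP position; "orientation": TCP orientation; "contact_force": force on the tool from outside, world axes, zero at the start; "ft_torque": the same for the moment, N m; "opening": opening from 0.0 (shut) to 1.0 (fully open); "grasp_force": force on a finger pad.
Only numpy, scipy, OpenCV 4.12 (cv2) and the standard library are available. Lean on these libraries where they do the work, as an engineer would, in place of code of your own. Each camera call takes 0.05 s, during which the arm holds its last target. There are 200 camera calls.

## Working session

There is one attempt and no reset: what is moved stays moved. The work goes in short steps, Python scripts to look and compute and a tool call to move; the robot and the scene stay as the last step left them, time stands still between calls to the robot, and variables do not carry over. Pictures are saved under pics/ and viewed, at most 10 in all, crops included, and the job is handed in when it is done.

Besides the shell and the picture viewer there is one more tool, called after "Emit:" by a JSON object that holds its "fn" and its "kwargs". move_arm: Moves the arm, as the interface text tells. Its arguments: {"type":"object","properties":{"motion":{"type":"array"},"grip":{"type":"number"},"newtons":{"type":"number"}},"required":["motion"]}

```bash
mkdir -p pics; ls; cat > h.py <<'E'
import numpy as np, cv2
from scipy.spatial.transform import Rotation as R
from cell import *
def Rq(q): return R.from_quat([q[1],q[2],q[3],q[0]])
def cam(n):
    i=camera_info(n); a=np.array(i['attitude'],float)
    M=a if a.shape==(3,3) else Rq(a).as_matrix()
    return np.array(i['mtx'],float),np.array(i['origin'],float),M
def cloud(n,d,info=None):
    K,o,M=info or cam(n)
    v,u=np.mgrid[0:d.shape[0],0:d.shape[1]]
    p=np.stack([(u-K[0,2])/K[0,0]*d,-(v-K[1,2])/K[1,1]*d,-d],-1)
    return p@M.T+o
E
python3 - <<'E'
from h import *
print(state()); print(grip_point_offset if not callable(grip_point_offset) else grip_point_offset())
for n in ("scene","top"):
    print(n,camera_info(n))
    p,d=camera(n); cv2.imwrite(f'pics/{n}0.png',p); np.save(f'{n}0.npy',d)
    print((d>0).mean())
E
```

```text
pics
{'clock': 0.0, 'joint_positions': array([-1.27947482e+00,  4.94192264e-01,  1.34613000e+00, -1.20381030e-05,
        1.30251914e+00, -9.55175770e-02]), 'dq': array([ 8.75466379e-05, -1.21807349e-04,  1.12453412e-03,  1.29919198e-03,
        1.19910827e-03, -1.73430962e-03]), 'joint_torque': array([-2.19359164e-03, -8.78818846e+01, -3.81855798e+01,  7.08390959e-02,
        5.34143799e-02, -1.24023722e-05]), 'position': array([ 235.66642442, -578.44763918,  213.33301285]), 'orientation': array([-6.20820196e-04,  9.81352185e-01,  1.92217321e-01, -6.68051184e-05]), 'contact_force': array([ 0.50013806, -0.1125953 , -0.47295927]), 'ft_torque': array([ 0.08315478, -0.00555376, -0.01123948]), 'grasp_force': 0.0, 'opening': 0.9976001484709627}
18.8
scene {'mtx': array([[507.93849007,   0.        , 327.73357222],
       [  0.        , 507.93849007, 199.97860755],
       [  0.        ,   0.        ,   1.        ]]), 'origin': array([ 963.56964874, -286.3058462 ,  907.13836404]), 'attitude': array([0.86316677, 0.25743328, 0.13027523, 0.41436651])}
0.99610546875
top {'mtx': array([[397.56842975,   0.        , 313.36979408],
       [  0.        , 397.56842975, 197.68620292],
       [  0.        ,   0.        ,   1.        ]]), 'origin': array([466.4668747 ,  16.49955883, 819.88565205]), 'attitude': array([ 0.71018594,  0.03332431, -0.0235166 , -0.70283169])}
0.9960078125
```

View pics/scene0.png

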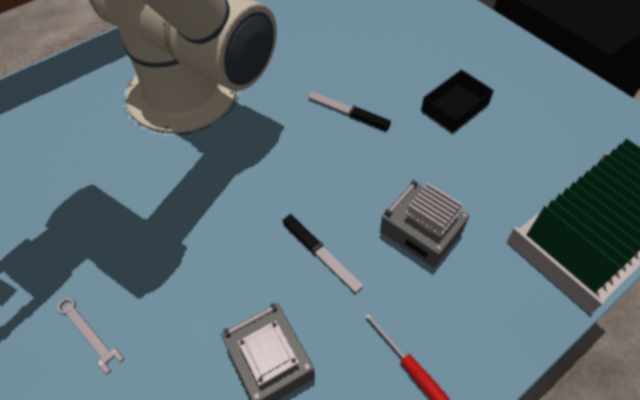

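View pics/top0.png

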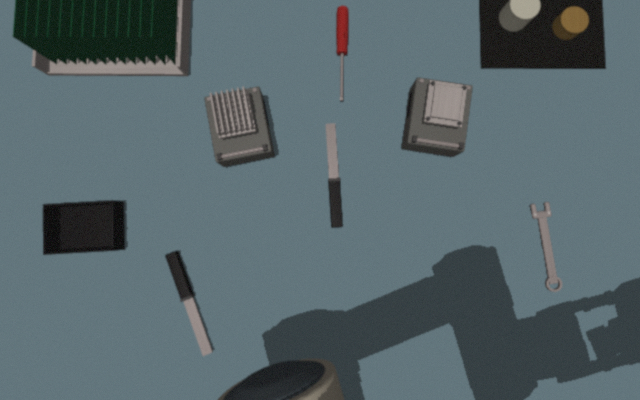

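The top view shows the heat sink at (235,115) on the left, with its rail in front at (243,155). The cover is at (443,105) on the right. There are two bars, at (335,175) and (188,300), and the one at (335,175) is farther right. I'll measure these from both views and check with the wrist camera that no third bar is hidden.

```bash
python3 - <<'E'
from h import *
p,d=camera("wrist"); cv2.imwrite('pics/w0.png',p)
for n in("top","scene"):
    d=np.load(f'{n}0.npy'); c=cloud(n,d); im=cv2.imread(f'pics/{n}0.png').astype(int)
    z=c[...,2]; print(n,'table z',np.median(z))
    br=im.sum(-1)
    # bar: region by world coordinates
    m=(abs(c[...,0]-500)<140)&(abs(c[...,1]+30)<90)&(z>5)&(z<60)
    k,l,s,ct=cv2.connectedComponentsWithStats(m.astype(np.uint8))
    for i in range(1,k):
        if s[i,4]<60: continue
        q=c[l==i]; b=br[l==i]
        for nm,s_ in(('all',b>-1),('handle',b<150),('blade',b>300)):
            if s_.sum()<20: continue
            r=cv2.minAreaRect(q[s_][:,:2].astype(np.float32)); print(i,nm,s_.sum(),np.round(np.median(q[s_],0),1),r)
    for nm,yc in(('sink',170),('cover',-260)):
        m=(abs(c[...,1]-yc)<90)&(z>45)&(z<200)&(c[...,0]>450)&(c[...,0]<850)
        q=c[m]; print(nm,m.sum(),q.min(0).round(1),q.max(0).round(1),cv2.minAreaRect(q[:,:2].astype(np.float32)))
        print(np.histogram(q[:,2],bins=np.arange(45,140,5)))
E
```

```text
top table z 0.7860428597510918
1 all 910 [548.8 -13.6  19.2] ((555.5751342773438, -13.992691040039062), (167.474365234375, 24.01767349243164), 4.056161403656006)
1 handle 474 [520.5 -15.9  20.4] ((519.844970703125, -16.070175170898438), (91.53439331054688, 21.145263671875), 3.9382011890411377)
1 blade 321 [605.3  -9.5  12.5] ((605.0653076171875, -10.376134872436523), (67.7883529663086, 21.136320114135742), 2.387255907058716)
sink 4042 [593.7 109.1  45.1] [743.7 242.1 125.3] ((669.5414428710938, 174.8630828857422), (132.8740234375, 111.54431915283203), 12.01018238067627)
(array([ 50,  61,  37,  45, 937, 961, 177,  51,   2,  49, 616, 143, 118,
       147, 221, 426,   1,   0]), array([ 45,  50,  55,  60,  65,  70,  75,  80,  85,  90,  95, 100, 105,
       110, 115, 120, 125, 130, 135]))
cover 3574 [ 618.5 -276.5   45.1] [ 764.  -170.   109.6] ((691.1212768554688, -215.05010986328125), (108.46463012695312, 132.9323272705078), 81.840087890625)
(array([ 33,  30,  22,  29, 635, 970, 158,  37,   5,  58, 621, 676, 300,
         0,   0,   0,   0,   0]), array([ 45,  50,  55,  60,  65,  70,  75
[... 579 characters left out ...]
5954589844), (133.019775390625, 113.26567840576172), 11.827895164489746)
(array([  99,  124,  105,   95,  497, 1191,  139,   64,    5,   62,  172,
         79,   84,  305,  459,  556,    6,    0]), array([ 45,  50,  55,  60,  65,  70,  75,  80,  85,  90,  95, 100, 105,
       110, 115, 120, 125, 130, 135]))
cover 5001 [ 620.1 -276.    45.2] [ 765. -170.  109.] ((692.3204956054688, -215.98760986328125), (108.8529281616211, 133.2666778564453), 82.52594757080078)
(array([  47,   55,   54,   36,  553, 1771,  205,   54,    3,   46,  773,
        762,  642,    0,    0,    0,    0,    0]), array([ 45,  50,  55,  60,  65,  70,  75,  80,  85,  90,  95, 100, 105,
       110, 115, 120, 125, 130, 135]))
```

View pics/w0.png

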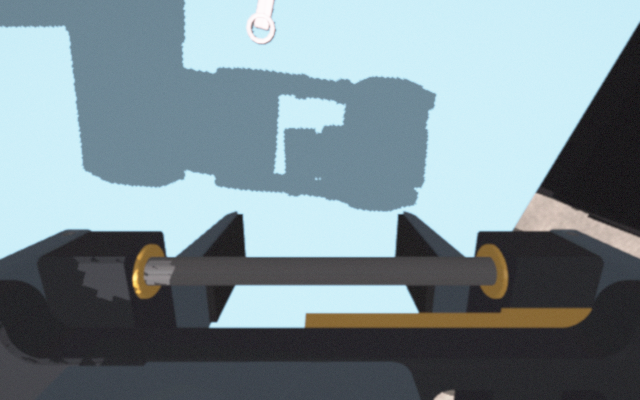

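The wrist view shows no bar, only the wrench ring at (262,25). So the bar at top (335,175) is the one meant. Next I refine its pose, the rail, and the joint/TCP geometry.

```bash
python3 - <<'E'
from h import *
for n in("top","scene"):
    d=np.load(f'{n}0.npy'); c=cloud(n,d); z=c[...,2]
    m=(abs(c[...,0]-560)<150)&(abs(c[...,1]+15)<50)&(z>5)&(z<40)
    k,l,s,ct=cv2.connectedComponentsWithStats(m.astype(np.uint8)); i=1+np.argmax(s[1:,4]); q=c[l==i]
    r=cv2.minAreaRect(q[:,:2].astype(np.float32)); print(n,'bar',r)
    h=q[q[:,2]>17]; rh=cv2.minAreaRect(h[:,:2].astype(np.float32)); print(' handle',rh,h[:,2].mean())
    v=cv2.fitLine(q[:,:2].astype(np.float32),cv2.DIST_L2,0,.01,.01).ravel(); print(' yaw',np.degrees(np.arctan(v[1]/v[0])))
    for nm,o,yaw in(('sink',(669.5,174.6),12),('cover',(691.7,-215.5),-8)):
        a=np.radians(yaw); u=np.array([np.cos(a),np.sin(a)]); w=np.array([-u[1],u[0]])
        e=c[...,:2]-o; X=e@u+58; Y=e@w
        f=(abs(X)<11)&(abs(Y)<34)&(z>73)&(z<84); print(nm,'rod X',X[f].mean(),X[f].min(),X[f].max(),'zmax',np.percentile(z[f],[50,90,98]),f.sum(), 'slope',np.degrees(np.polyfit(Y[f],X[f],1)[0]))
        f=(X>5)&(X<130)&(abs(Y)<50)&(z>92); print('  part X',np.percentile(X[f],[0.5,2,98,99.5]),'Y',np.percentile(Y[f],[.5,2,98,99.5]))
        f=(X>20)&(X<125)&(abs(Y)<36)&(z>92)&(z<101); print('  plate z',np.median(z[f]),f.sum())
        f=(X>-5)&(X<26)&(abs(Y)<34)&(z<73)&(z>60); print('  block top z',np.median(z[f]))
E
```

```text
top bar ((579.6817626953125, -12.283241271972656), (215.8087615966797, 24.01767349243164), 4.056162357330322)
 handle ((522.3764038085938, -16.316452026367188), (99.79486846923828, 23.84941864013672), 3.9915287494659424) 20.348878381713156
 yaw 3.9195132
sink rod X -0.484134899665273 -5.147653644256913 10.621989803193777 zmax [77.62007234 79.48975511 80.19394661] 155 slope 0.4186541902365869
  part X [ 29.89753273  30.63828738 106.73552858 108.242249  ] Y [-33.80890898 -32.78873393  31.58894594  32.67824307]
  plate z 97.37646156790998 688
  block top z 70.16918965075479
cover rod X -0.9981177033788381 -4.8392377041455035 3.6853270251245718 zmax [77.55906503 79.28843432 80.27677107] 156 slope 0.21934177971936958
  part X [ 29.4076204   30.07154444 107.60875988 108.9851257 ] Y [-33.14509936 -31.82810699  35.73111264  36.4787103 ]
  plate z 97.30433430826315 671
  block top z 70.39023279211642
scene bar ((579.8277587890625, -9.316699981689453), (215.20736694335938, 31.196670532226562), 3.9666965007781982)
 handle ((562.4653930664062, -13.263021469116211), (180.24940490722656, 24.707910537719727), 4.671853542327881) 20.90667707743336
 yaw 4.7959476
sink rod X 1.1487089613453074 -3.96242195001453 10.676540000447915 zmax [78.11550776 80.38412865 81.72468652] 130 slope -0.0077225354367580785
  part X [ 31.82106571  33.20944814 108.92425477 109.87822247] Y [-34.13040147 -33.28437726  32.17277239  33.30284455]
  plate z 97.29658364098793 237
  block top z 70.69101824111522
cover rod X 1.0750170563507502 -4.122680232463871 10.950419046150678 zmax [77.87083674 79.87608761 80.87663426] 212 slope 0.18857419492437347
  part X [ 30.09125912  31.68944054 109.21571715 109.74787073] Y [-32.79440086 -31.88296281  35.30601933  36.36263062]
  plate z 98.04875950540759 877
  block top z 70.95070183033164
```

```bash
cat >> h.py <<'E'
def go(x,y,z,yaw,pitch=0):
    "rows needed: first turn (tool rotvec deg), then shift (cm) in the turned tool frame; pitch = bar tip up"
    s=state(); R0=Rq(s['orientation'])
    Rt=R.from_euler('z',yaw,degrees=True)*R.from_euler('y',-pitch,degrees=True)*R.from_euler('x',180,degrees=True)
    t=(R0.inv()*Rt).as_rotvec(degrees=True); sh=Rt.inv().apply(np.array([x,y,z])-s['position'])/10
    sh0=R0.inv().apply(np.array([x,y,z])-s['position'])/10
    print('t',round(s['clock'],2),'pos',s['position'].round(1),'F',s['contact_force'].round(1),'open',round(s['opening']*91,1),'grip',round(s['grasp_force'],1))
    print('turn',t.round(2),'then shift',sh.round(3),'| shift in present frame',sh0.round(3))
E
python3 -c "
from h import *
go(522.4,-16.3,60,4)"
```

```text
t 0.15 pos [ 235.7 -578.6  213.5] F [0.7 0.5 0.1] open 91.3 grip 0.0
turn [-5.000e-02  1.000e-02  1.816e+01] then shift [ 32.523 -54.089  15.349] | shift in present frame [ 47.764 -41.241  15.388]
```

Emit:
{"fn": "move_arm", "kwargs": {"motion": [[[0,0,0,0,0,6],[0,0,0,0,0,6],[0,0,0,0,0,6.16],[1.5,-2.6,0,0,0,0],[2.4,-4,0,0,0,0],[2.4,-4,0,0,0,0],[2.4,-4,0,0,0,0],[2.4,-4,0,0,0,0],[2.4,-4,0,0,0,0],[2.4,-4,0,0,0,0],[2.4,-4,0,0,0,0],[2.4,-4,0.8,0,0,0],[2.4,-4,2,0,0,0],[2.4,-4,3,0,0,0],[2.4,-4,3,0,0,0],[2.4,-4,3,0,0,0],[2.4,-4,2,0,0,0],[2.2,-3.5,1.5,0,0,0],[0,0,0,0,0,0]]], "grip": 100}}

```text
clock: 2.52
position: [543.7, 27.4, 59.7]
orientation: [-0.0, 0.999, 0.036, -0.001]
contact_force: [-0.0, -0.5, 0.7]
opening: 0.997
grasp_force: 0.0
```

```bash
python3 - <<'E'
from h import *
go(522.4,-16.3,4,4)
inf=cam("wrist"); p,d=camera("wrist"); cv2.imwrite('pics/w1.png',p); c=cloud("wrist",d,inf); z=c[...,2]
m=(abs(c[...,0]-580)<130)&(abs(c[...,1]+12)<45)&(z>5)&(z<40)
k,l,s,ct=cv2.connectedComponentsWithStats(m.astype(np.uint8)); i=1+np.argmax(s[1:,4]); q=c[l==i]
print(cv2.minAreaRect(q[:,:2].astype(np.float32)),q.min(0),q.max(0),np.percentile(q[:,2],[5,50,95]),len(q))
E
```

```text
t 2.52 pos [543.7  27.4  59.7] F [-0.  -0.5  0.7] open 90.8 grip 0.0
turn [-0.02  0.07  0.17] then shift [-2.43   4.206  5.566] | shift in present frame [-2.435  4.201  5.567]
((598.541015625, -8.824108123779297), (178.49365234375, 24.664043426513672), 4.22098445892334) [508.6349639  -26.5627956    5.08533764] [688.21404455   7.1998108   22.45648747] [11.22553806 12.8020235  20.90242736] 7912
```

View pics/w1.png

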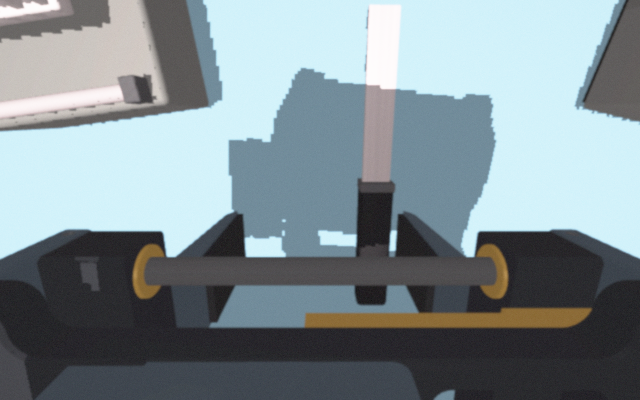

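The wrist view agrees: the handle is at (374,240), the blade tip at (384,8), and the tip comes out at x≈688 mm as expected. I'll move over it, go down and grip.

Emit:
{"fn": "move_arm", "kwargs": {"motion": [[[-0.8,1.4,0,0,0,0],[-0.8,1.4,0,0,0,0],[-0.8,1.35,0,0,0,0],[0,0,1,0,0,0],[0,0,1.5,0,0,0],[0,0,1.5,0,0,0],[0,0,1,0,0,0],[0,0,0.5,0,0,0],[0,0,0,0,0,0]]]}}

```text
clock: 3.7
position: [522.2, -17.8, 5.6]
orientation: [-0.0, 0.999, 0.035, -0.0]
contact_force: [-0.4, 0.2, -0.2]
opening: 1.0
grasp_force: 0.0
```

Emit:
{"fn": "move_arm", "kwargs": {"motion": [[[0,0,0,0,0,0],[0,0,0,0,0,0],[0,0,0,0,0,0],[0,0,0,0,0,0],[0,0,0,0,0,0],[0,0,0,0,0,0],[0,0,0,0,0,0],[0,0,0,0,0,0]]], "grip": 0, "newtons": 55}}

```text
clock: 4.7
position: [522.3, -17.9, 5.9]
orientation: [-0.0, 0.999, 0.035, -0.0]
contact_force: [-0.6, 0.4, 0.8]
opening: 0.258
grasp_force: 55.0
```

Emit:
{"fn": "move_arm", "kwargs": {"motion": [[[0,0,-1,0,0,0],[0,0,-2,0,0,0],[0,0,-3,0,0,0],[0,0,-3,0,0,0],[0,0,-2,0,0,0],[0,0,-1,0,0,0],[0,0,0,0,0,0],[0,0,0,0,0,0]]]}}

```text
clock: 5.7
position: [521.8, -17.9, 125.2]
orientation: [-0.0, 0.999, 0.035, -0.001]
contact_force: [-0.6, -0.3, -1.6]
opening: 0.256
grasp_force: 55.0
```

```bash
cat >> h.py <<'E'
def bar(n='top'):
    "held bar: rows of (x,y,z) of points in front of the gripper along the blade"
    s=state(); T=Rq(s['orientation']); p0=s['position']
    p,d=camera(n); c=cloud(n,d); L=(c-p0)@T.as_matrix()
    m=(d>0)&(L[...,0]>55)&(L[...,0]<190)&(abs(L[...,1])<25)&(abs(L[...,2]+10)<25)
    q=L[m]; print(n,'pts',len(q),'tool-x max',np.percentile(q[:,0],[99,100]).round(1))
    a=np.polyfit(q[:,0],q[:,1],1); b=np.polyfit(q[:,0],q[:,2],1)
    print(' yaw in tool deg',np.degrees(a[0]).round(2),'y at 0',a[1].round(1),'pitch (tool z slope) deg',np.degrees(b[0]).round(2),'blade top z_tool at x=115',np.polyval(b,115).round(1))
    return p
E
python3 - <<'E'
from h import *
go(500,138.5,116,12)
bar('top'); p=bar('scene'); cv2.imwrite('pics/s1.png',p)
E
```

```text
t 5.7 pos [521.8 -17.9 125.2] F [-0.6 -0.3 -1.6] open 23.3 grip 55.0
turn [-0.02  0.07 -8.  ] then shift [  1.116 -15.753   0.923] | shift in present frame [ -1.086 -15.755   0.928]Traceback (most recent call last):
  File "<stdin>", line 3, in <module>
  File "h.py", line 27, in bar
    q=L[m]; print(n,'pts',len(q),'tool-x max',np.percentile(q[:,0],[99,100]).round(1))
                                              ~~~~~~~~~~~~~^^^^^^^^^^^^^^^^^
    return _quantile_unchecked(
        a, q, axis, out, overwrite_input, method, keepdims, weights)
    return _ureduce(a,
                    func=_quantile_ureduce_func,
    ...<5 lines>...
                    overwrite_input=overwrite_input,
                    method=method)
    r = func(a, **kwargs)
    result = _quantile(arr,
                       quantiles=q,
    ...<2 lines>...
                       out=out,
                       weights=wgt)
    slices_having_nans = np.isnan(arr[-1, ...])
                                  ~~~^^^^^^^^^
IndexError: index -1 is out of bounds for axis 0 with size 0
```

```bash
python3 - <<'E'
from h import *
bar('wrist'); p=bar('scene'); cv2.imwrite('pics/s1.png',p)
E
```

```text
wrist pts 5944 tool-x max [126.2 127.2]
 yaw in tool deg 0.05 y at 0 -0.7 pitch (tool z slope) deg -0.06 blade top z_tool at x=115 -6.5
scene pts 694 tool-x max [164.7 165.6]
 yaw in tool deg -0.15 y at 0 1.5 pitch (tool z slope) deg 0.17 blade top z_tool at x=115 -6.9
```

View pics/s1.png

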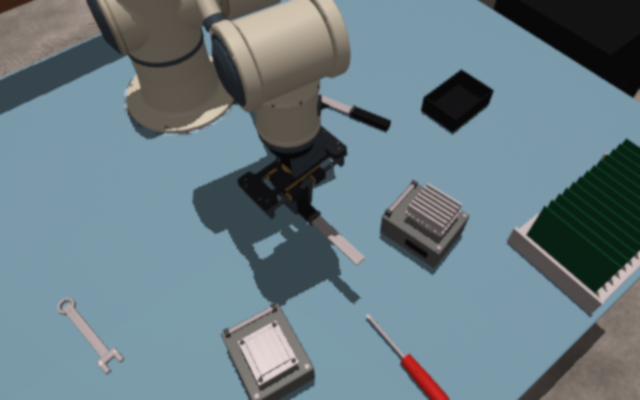

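The bar is held square to the tool, with its tip at tool x = 165 and the blade underside 2.4 mm above the TCP. I'll go to a staging pose with the tip just short of the rail.

```bash
python3 - <<'E'
from h import *
go(436.7,125.1,110,12)
E
```

```text
t 5.85 pos [521.9 -17.9 125.2] F [ 0.1 -0.2 -2.4] open 23.4 grip 55.0
turn [-0.02  0.07 -8.  ] then shift [ -5.363 -15.759   1.52 ] | shift in present frame [ -7.501 -14.859   1.535]
```

Emit:
{"fn": "move_arm", "kwargs": {"motion": [[[0,0,0,0,0,-2],[0,0,0,0,0,-4],[-0.4,-1.0,0,0,0,-2],[-0.6,-1.8,0,0,0,0],[-0.8,-2.3,0,0,0,0],[-0.8,-2.3,0,0,0,0],[-0.8,-2.3,0,0,0,0],[-0.8,-2.3,0.3,0,0,0],[-0.6,-2.0,0.4,0,0,0],[-0.4,-1.2,0.4,0,0,0],[-0.16,-0.56,0.4,0,0,0],[0,0,0,0,0,0],[0,0,0,0,0,0]]]}}

```text
clock: 7.48
position: [437.8, 124.9, 111.0]
orientation: [0.0, 0.995, 0.104, 0.0]
contact_force: [0.4, -0.0, -2.1]
opening: 0.259
grasp_force: 55.0
```

```bash
python3 - <<'E'
from h import *
go(436.7,125.1,78,12)
inf=cam('wrist'); s=state(); p,d=camera('wrist'); cv2.imwrite('pics/w2.png',p); c=cloud('wrist',d,inf)
u=np.array([.978,.208]); w=np.array([-.208,.978]); e=c[...,:2]-[612.8,162.5]; X=e@u; Y=e@w; z=c[...,2]
f=(abs(X)<11)&(abs(Y)<34)&(z>73)&(z<84); print('rod',f.sum(),X[f].mean(),np.percentile(z[f],[50,90,98]),'slope',np.degrees(np.polyfit(Y[f],X[f],1)[0]))
f=(abs(X)<11)&(abs(Y)<55)&(z>80)&(z<90)&(abs(Y)>35); print('cheeks',f.sum(),Y[f].min(),Y[f].max())
f=(X>20)&(X<60)&(abs(Y)<45)&(z>92)&(z<102); print('plate',f.sum(),np.percentile(X[f],[1,5]),np.percentile(Y[f],[1,99]),np.median(z[f]))
E
```

```text
t 7.47 pos [437.8 124.9 111. ] F [ 0.4 -0.  -2.1] open 23.6 grip 55.0
turn [ 0.01 -0.01 -0.02] then shift [-0.105 -0.04   3.296] | shift in present frame [-0.105 -0.04   3.296]<stdin>:5: RuntimeWarning: Mean of empty slice.
  ret = ret.dtype.type(ret / rcount)
Traceback (most recent call last):
IndexError: index -1 is out of bounds for axis 0 with size 0
```

View pics/w2.png

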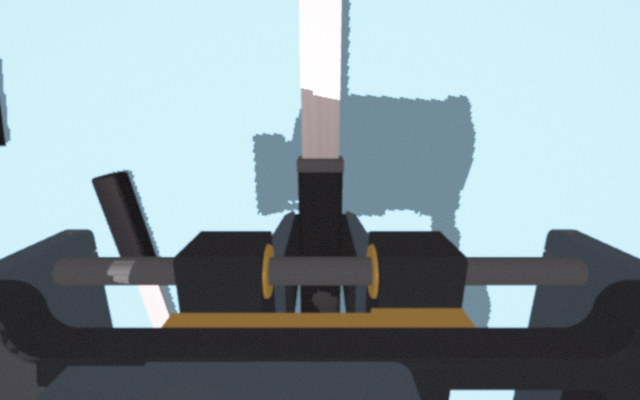

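The bar is straight in the grip, with the blade at (320,100) in the view. The look-alike's handle at (110,180) lies well clear. I'll go down, then push the blade over the rail and under the plate.

Emit:
{"fn": "move_arm", "kwargs": {"motion": [[[0,0,1,0,0,0],[0,0,1.3,0,0,0],[0,0,0.8,0,0,0],[0,0,0.2,0,0,0],[0,0,0,0,0,0],[0.6,0,0,0,0,0],[1,0,0,0,0,0],[1,0,0,0,0,0],[1,0,0,0,0,0],[1,0,0,0,0,0],[0,0,0,0,0,0]]]}}

```text
clock: 8.9
position: [483.3, 135.0, 77.9]
orientation: [-0.0, 0.995, 0.105, 0.0]
contact_force: [-0.5, -0.1, -1.5]
opening: 0.26
grasp_force: 55.0
```

```bash
python3 - <<'E'
from h import *
go(500.3,138.6,78,12)
s=state(); p,d=camera('scene'); cv2.imwrite('pics/s2.png',cv2.resize(p[150:300,340:500],None,fx=4,fy=4,interpolation=cv2.INTER_CUBIC)); c=cloud('scene',d); np.save('s2.npy',d)
u=np.array([.978,.208]); w=np.array([-.208,.978]); e=c[...,:2]-[612.8,162.5]; X=e@u; Y=e@w; z=c[...,2]
for a in range(-60,36,8):
    f=(X>a)&(X<a+8)&(abs(Y)<9); print(a,f.sum(),np.percentile(z[f],[10,50,90]).round(1) if f.any() else '')
E
```

```text
t 8.9 pos [483.3 135.   77.9] F [-0.5 -0.1 -1.5] open 23.7 grip 55.0
turn [ 0.   -0.03  0.  ] then shift [ 1.737e+00 -1.000e-03 -1.400e-02] | shift in present frame [ 1.737e+00 -1.000e-03 -1.300e-02]
-60 57 [-0.4 82.8 87. ]
-52 52 [-0.2 83.4 85.9]
-44 55 [-0.2 82.5 86.1]
-36 49 [-0.3 83.9 86.1]
-28 29 [83.  85.1 87.1]
-20 30 [83.7 85.  86.7]
-12 33 [82.3 85.2 87.2]
-4 36 [73.2 84.9 86.9]
4 40 [71.1 84.1 86.6]
12 39 [71.4 84.7 86.5]
20 9 [79.8 84.3 85.4]
28 15 [113.1 119.  122.1]
```

View pics/s2.png

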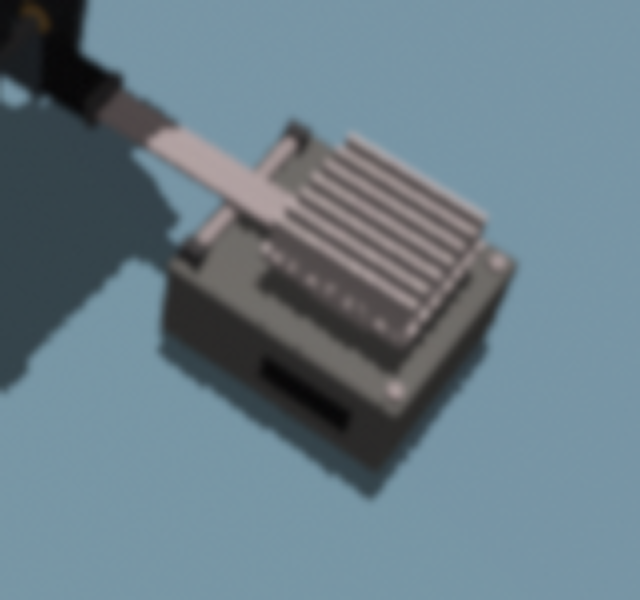

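The blade lies over the rail, about central, and its tip is going in under the plate's edge at about (285,215) in the crop. I'll advance 17 mm, settle onto the rail, then lever about the rod axis.

Emit:
{"fn": "move_arm", "kwargs": {"motion": [[[0.5,0,0,0,0,0],[0.7,0,0,0,0,0],[0.5,0,0,0,0,0],[0,0,0,0,0,0],[0,0,0.12,0,0,0],[0,0,0.1,0,0,0],[0,0,0,0,0,0]]]}}

```text
clock: 9.82
position: [498.8, 138.3, 75.7]
orientation: [0.0, 0.995, 0.105, -0.0]
contact_force: [-1.2, 0.2, -0.1]
opening: 0.265
grasp_force: 55.0
```

Emit:
{"fn": "move_arm", "kwargs": {"motion": [[[0.008,0,0.3,0,1.5,0],[0.008,0,0.3,0,1.5,0],[0.008,0,0.3,0,1.5,0],[0.008,0,0.3,0,1.5,0],[0.008,0,0.3,0,1.5,0],[0.008,0,0.3,0,1.5,0],[0,0,0,0,0,0]]]}}

```text
clock: 10.7
position: [500.5, 138.6, 57.8]
orientation: [-0.008, 0.991, 0.104, 0.078]
contact_force: [-0.4, 0.3, 0.2]
opening: 0.26
grasp_force: 55.0
```

```bash
cat >> h.py <<'E'
def lift():
    p,d=camera('scene'); c=cloud('scene',d)
    u=np.array([.978,.208]); w=np.array([-.208,.978])
    for nm,o,yaw in(('sink',(612.8,162.5),12),('cover',(634.3,-207.4),-8)):
        a=np.radians(yaw); u=np.array([np.cos(a),np.sin(a)]); w=np.array([-u[1],u[0]]); e=c[...,:2]-o; X=e@u; Y=e@w; z=c[...,2]
        f=(X>34)&(X<105)&(abs(Y)<33)&(z>90); print(nm,'top z p50,90,98',np.percentile(z[f],[50,90,98]).round(1))
    return p
E
python3 - <<'E'
from h import *
go(500.3,138.6,75.6,12)
lift()
d=np.load('scene0.npy')
import h; h.camera=lambda n:(0,d); h.lift()
E
```

```text
t 10.7 pos [500.5 138.6  57.8] F [-0.4  0.3  0.2] open 23.6 grip 55.0
turn [-0.   -8.99 -0.  ] then shift [-2.300e-02 -1.000e-03 -1.777e+00] | shift in present frame [ 2.550e-01 -1.000e-03 -1.758e+00]
sink top z p50,90,98 [117.6 123.  124.3]
cover top z p50,90,98 [104.3 106.6 107.7]
sink top z p50,90,98 [117.6 122.7 124.1]
cover top z p50,90,98 [104.2 106.5 107.8]
```

Emit:
{"fn": "move_arm", "kwargs": {"motion": [[[0.008,0,0.3,0,1.5,0],[0.008,0,0.3,0,1.5,0],[0.008,0,0.3,0,1.5,0],[0.008,0,0.3,0,1.5,0],[0,0,0,0,0,0]]]}}

```text
clock: 11.38
position: [503.4, 139.3, 46.3]
orientation: [-0.014, 0.986, 0.104, 0.13]
contact_force: [-1.7, -0.9, 7.8]
opening: 0.261
grasp_force: 55.0
```

```bash
python3 - <<'E'
from h import *
go(500.3,138.6,75.6,12)
lift()
E
```

```text
t 11.38 pos [503.4 139.3  46.3] F [-1.7 -0.9  7.8] open 23.8 grip 55.0
turn [ -0.   -15.01   0.  ] then shift [-3.180e-01  1.000e-03 -2.926e+00] | shift in present frame [ 4.510e-01  1.000e-03 -2.909e+00]
sink top z p50,90,98 [121.5 126.6 128.2]
cover top z p50,90,98 [104.2 106.5 107.5]
```

The sink is up about 4 mm, with 8 N at the wrist. I'll continue and hold.

Emit:
{"fn": "move_arm", "kwargs": {"motion": [[[0.008,0,0.3,0,1.5,0],[0.008,0,0.3,0,1.5,0],[0.008,0,0.3,0,1.5,0],[0.008,0,0.3,0,1.5,0],[0.008,0,0.3,0,1.5,0],[0,0,0,0,0,0],[0,0,0,0,0,0]]]}}

```text
clock: 12.3
position: [507.5, 140.7, 37.3]
orientation: [-0.021, 0.978, 0.103, 0.182]
contact_force: [-16.2, -3.6, -6.0]
opening: 0.258
grasp_force: 55.0
```

```bash
python3 - <<'E'
from h import *
go(500.3,138.6,75.6,12)
lift()
E
```

```text
t 12.3 pos [507.5 140.7  37.3] F [-16.2  -3.6  -6. ] open 23.4 grip 55.0
turn [ -0.26 -21.13   0.06] then shift [-0.745  0.058 -3.831] | shift in present frame [ 0.686  0.04  -3.842]
sink top z p50,90,98 [126.2 131.4 132.6]
cover top z p50,90,98 [104.3 106.6 107.6]
```

The sink is up 8.6 mm and the cover has not moved. The side force is now rising, so that's enough; I'll reverse the lever motion and withdraw.

Emit:
{"fn": "move_arm", "kwargs": {"motion": [[[0,0,-0.3,0,-1.5,0],[0,0,-0.3,0,-1.5,0],[0,0,-0.3,0,-1.5,0],[0,0,-0.3,0,-1.5,0],[0,0,-0.3,0,-1.5,0],[0,0,-0.3,0,-1.5,0],[0,0,-0.3,0,-1.5,0],[0,0,-0.3,0,-1.5,0],[0,0,-0.3,0,-1.5,0],[0,0,-0.3,0,-1.5,0],[0,0,-0.3,0,-1.5,0],[0,0,-0.3,0,-1.5,0],[0,0,-0.3,0,-1.5,0],[0,0,-0.3,0,-1.5,0],[0,0,-0.3,0,-1.5,0],[0,0,0,0,0,0]]]}}

```text
clock: 14.35
position: [504.7, 139.1, 83.4]
orientation: [-0.0, 0.994, 0.105, -0.007]
contact_force: [-0.1, -0.1, -2.0]
opening: 0.257
grasp_force: 55.0
```

```bash
python3 - <<'E'
from h import *
go(500.3,138.6,79,12)
p=lift(); bar('scene')
cv2.imwrite('pics/s3.png',cv2.resize(p[120:320,280:500],None,fx=3,fy=3,interpolation=cv2.INTER_CUBIC)[:600,:660])
E
```

```text
t 14.35 pos [504.7 139.1  83.4] F [-0.1 -0.1 -2. ] open 23.4 grip 55.0
turn [-0.13  0.74  0.06] then shift [-0.442 -0.046  0.443] | shift in present frame [-0.436 -0.046  0.448]
sink top z p50,90,98 [126.2 131.4 132.8]
cover top z p50,90,98 [104.3 106.5 107.9]
scene pts 660 tool-x max [187.4 189.6]
 yaw in tool deg 11.11 y at 0 -15.1 pitch (tool z slope) deg 8.92 blade top z_tool at x=115 1.1
```

View pics/s3.png

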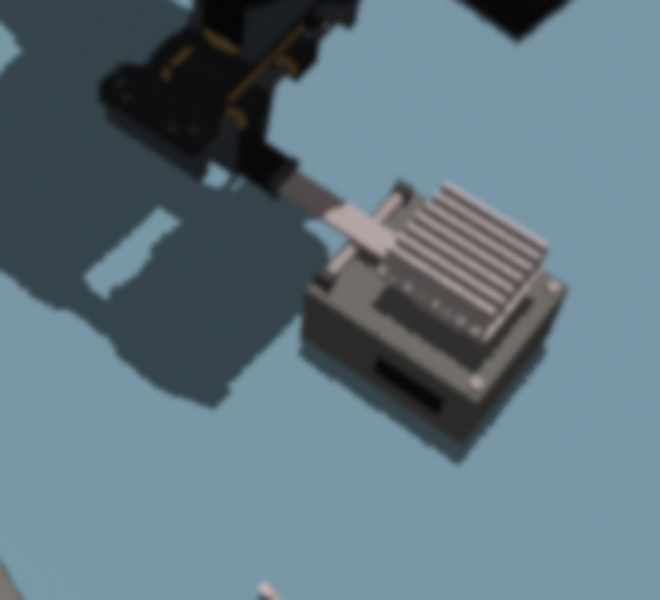

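The sink stands 8.6 mm up and the blade is loose beneath it, with only the bar's weight on the wrist. I'll withdraw.

Emit:
{"fn": "move_arm", "kwargs": {"motion": [[[-0.5,0,0.1,0,0.74,0],[-1,0,0,0,0,0],[-1.5,0,0,0,0,0],[-2,0,0,0,0,0],[-2,0,0,0,0,0],[-1.5,0,0,0,0,0],[-1,0.5,0,0,0,0],[0,1.5,0,0,0,0],[0,2.5,0.5,0,0,0],[0,2.5,1,0,0,0],[0,1.5,1,0,0,0],[0,0,1,0,0,0],[0,0,0,0,0,0],[0,0,0,0,0,0]]]}}

```text
clock: 16.2
position: [428.8, 36.6, 47.2]
orientation: [-0.001, 0.994, 0.105, -0.0]
contact_force: [-0.2, -0.3, -1.6]
opening: 0.258
grasp_force: 55.0
```

```bash
python3 - <<'E'
from h import *
go(408,38,6.5,12)
lift(); bar('scene'); bar('wrist')
E
```

```text
t 16.2 pos [428.8  36.6  47.2] F [-0.2 -0.3 -1.6] open 23.5 grip 55.0
turn [-0.14  0.03  0.1 ] then shift [-2.009 -0.57   4.067] | shift in present frame [-2.006 -0.564  4.07 ]
sink top z p50,90,98 [126.1 131.3 132.7]
cover top z p50,90,98 [104.2 106.5 107.8]
scene pts 513 tool-x max [164.1 165. ]
 yaw in tool deg -0.1 y at 0 1.8 pitch (tool z slope) deg 1.05 blade top z_tool at x=115 -5.1
wrist pts 5876 tool-x max [126.8 127.6]
 yaw in tool deg 0.12 y at 0 -0.5 pitch (tool z slope) deg 0.81 blade top z_tool at x=115 -4.7
```

Emit:
{"fn": "move_arm", "kwargs": {"motion": [[[0,0,0.6,0,0.9,0],[0,0,1,0,0,0],[0,0,1,0,0,0],[0,0,0.8,0,0,0],[0,0,0.4,0,0,0],[0,0,0.2,0,0,0],[0,0,0,0,0,0],[0,0,0,0,0,0]]]}}

```text
clock: 17.35
position: [429.5, 36.3, 7.3]
orientation: [-0.002, 0.994, 0.105, 0.008]
contact_force: [-0.0, 0.1, -1.6]
opening: 0.258
grasp_force: 55.0
```

Emit:
{"fn": "move_arm", "kwargs": {"motion": [[[0,0,0,0,0,0],[0,0,0,0,0,0],[0,0,0,0,0,0],[0,0,0,0,0,0],[0,0,0,0,0,0],[0,0,0,0,0,0],[0,0,0,0,0,0]]], "grip": 100}}

```text
clock: 18.23
position: [429.4, 36.3, 7.1]
orientation: [-0.002, 0.994, 0.105, 0.008]
contact_force: [0.6, -0.7, -0.2]
opening: 0.985
grasp_force: 0.0
```

Emit:
{"fn": "move_arm", "kwargs": {"motion": [[[0,0,-1,0,0,0],[0,0,-2,0,0,0],[0,0,-3,0,0,0],[0,0,-3,0,0,0],[0,0,-3,0,0,0],[0,0,-2,0,0,0],[0,0,0,0,0,0],[0,0,0,0,0,0]]]}}

```text
clock: 19.23
position: [427.0, 35.5, 146.8]
orientation: [-0.002, 0.994, 0.105, 0.007]
contact_force: [-0.4, 0.3, -0.0]
opening: 1.002
grasp_force: 0.0
```

```bash
python3 - <<'E'
from h import *
go(428,36,150,12)
p=lift(); inf=cam('wrist'); p,d=camera('wrist'); c=cloud('wrist',d,inf); z=c[...,2]
u=np.array([.978,.208]); w=np.array([-.208,.978]); e=c[...,:2]-[428.8,36.6]; X=e@u; Y=e@w
for a in range(-20,170,20):
    f=(X>a)&(X<a+20)&(abs(Y)<9)&(z<40)
    if f.any(): print(a,np.median(z[f]).round(1))
cv2.imwrite('pics/w4.png',p)
E
```

```text
t 19.23 pos [427.   35.5 146.8] F [-0.4  0.3 -0. ] open 91.2 grip 0.0
turn [-0.14 -0.86  0.06] then shift [ 0.106 -0.027 -0.315] | shift in present frame [ 0.111 -0.028 -0.313]
sink top z p50,90,98 [126.4 131.3 132.7]
cover top z p50,90,98 [104.2 106.5 107.6]
-20 20.3
0 20.2
20 20.3
40 19.5
60 12.4
80 12.4
100 12.4
120 12.5
140 12.5
160 1.4
```

View pics/w4.png

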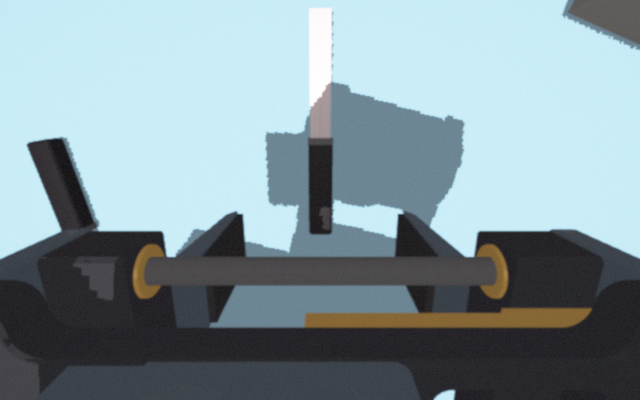

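The bar lies flat on the bench, handle at (320,185) and blade tip at (320,10), released with the gripper well clear. The sink is 8.6 mm up and the cover is still seated, so I'll hand in.

```bash
python3 -c "
from cell import *
print(close_job())"
```

```text
the job is handed in; nothing more can be done
None
```

I levered the heat sink up about 8.6 mm with the pry bar, left the cover seated, laid the bar flat on the bench and released it, and handed the job in at about 19 s of the 51 s limit; the hand-in returned no verdict.

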